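Pack the slide box and the timer into their nests in the kit tray

ROBOT

A 7-joint arm with a two-finger parallel gripper is mounted at the origin on a cart in front of the work surface, level with it; the furniture and walls round the work are solid. World frame = base frame: x ahead of the robot, y to its left, z up, the work surface at z = 0. Lengths are in m, angles in rad, forces in N, time in s.
With the tool pointing down it reaches from about 0.425 to 0.875 m from the base axis. Payload 4.7 kg.
Tool frame: the origin (TCP) lies where the fingers leave the gripper's body, on its centre line; the fingertips stand 70 mm ahead of it and the grasp point (between the pads) lies 51 mm ahead of it; z points along the fingers, y is the line along which they close (so a half turn about z gives the same grasp; the last joint's range is limited). The gripper opens to 87 mm and grips with 3 to 60 N. Pads are 19 mm wide; open, the fingers measure 117 mm over their backs; the gripper's body (75 mm by 190 mm) begins 51 mm behind the grasp point.
Start: joints at [1.215, 0.321, -0.07, 1.45, 0.023, 1.371, -0.057], TCP at [0.235, -0.606, 0.292] pointing down, gripper open.
Joint ranges: [-2.86, 2.86], [-0.3, 2.09], [-1.38, 1.24], [0.06, 2.45], [-1.56, 4.7], [0.09, 2.05], [-2.69, 2.69]. Speed limits (rad/s): [2.57, 2.57, 3.14, 3.14, 3.14, 3.14, 3.14].

INTERFACE

Orientations are given as a rotation vector (axis times angle).
In Python, from bench import ctrl gives the robot as it stands.
- The arm moves only by the tool drive_tool, never from a script. Its argument "motion" is a list of rows, each a list of 3 entries, a list of its own where there are three numbers: the shift along the tool's x, y, z in cm, then the turn, a rotation vector about the tool's x, y, z in degrees, then the opening, from -1 (shut) to 1 (fully open). In form: [[[x, y, z], [ax, ay, az], claw], ...]. A call has 1 to 12 rows; each row shifts and turns the commanded pose from where the row before left it, along the tool's axes as they then stand; what a row does not reach is not made up. A row lasts 1/8 s, in which the tool goes at most 62.5 mm and 10.7 degrees, less where a joint would pass 70% of its speed; a pose out of reach is approached as far as the arm can. A call with a gripper value outside its range is refused whole. The fingers move at their own pace and stop on an object; "force" is the grip in N (left out, the last holds). Time passes only in rows, so rows that do not move let the fingers close. It gives the time, the measured TCP pose, the force, the opening and the grip force at its end, in the units of the state.
- ctrl.get_state(): the state, without advancing time (a new reading comes with each control period).
- ctrl.get_image(name): name is "scene" or "top"; returns the picture (384x512x3 uint8, red, green, blue); there is no depth.
- ctrl.calibration(name): a dict with "K" (3x3 intrinsics, pixels), "origin" and "attitude" of the camera in the world. Camera axes: x right, y up, looking along -z (the intrinsics and any distortion apply to the point x, -y, -z); pixel columns grow to the right and rows downward; lengths in m; the calibration is good to about 2 mm. A picture is of the moment at which its call begins. calibration takes no time and is no camera call.
- ctrl.close_job(): hands the job in; it is judged then, once.
The state is a dict: "time": time; "joint_positions": joint angles; "qd": joint speeds; "joint_torque": joint torques, N m; "position": TCP position; "tool_rot": TCP orientation; "ft_force": force on the tool from outside, world axes, zero at the start; "torque": the same for the moment, N m; "grip_width": opening from 0.0 (shut) to 1.0 (fully open); "grip_force": force on a finger pad.
Only numpy, scipy, OpenCV 4.12 (cv2) and the standard library are available. Lean on these libraries where they do the work, as an engineer would, in place of code of your own. Each camera call takes 0.05 s, during which the arm holds its last target. There are 200 camera calls.

TASK

Pack the microscopy kit in the blue tray: lay the brown wooden slide box in the long nest and the white bench timer in the short rectangular nest, each right way up, flat on the bottom of the nest that matches its shape, and let go. Leave the jar, the small bottle and the beaker where they stand.

Things in the scene. Friction and masses are not known exactly. Their poses are not given: they have to be found in the camera images.
- slide_box_centre (a point): Centre of the closed brown wooden microscope-slide box, half-way up: 17 mm above its underside. Box 68 mm along its own x (66 mm wood plus a clasp), 170 mm along its own y, 34 mm high (own z up), about 0.3 kg; lid does not open. It lies loose and flat on the worktop. Take it across its 68 mm width at mid-length.
- timer_centre (a point): Centre of the white bench timer with a grey screen and three keys, half-way up: 17 mm above its underside. 52 mm along its own x, 62 mm along its own y, 34 mm high at the back; the top slopes down to the front (own -x), the two sides that are 62 mm apart are upright. About 0.07 kg. It stands loose on the worktop.
- slide_box: The same slide box; origin at the middle of its underside.
- timer: The same timer; origin at the middle of its underside.
- kit_tray: Low blue tray on the worktop that holds the two grey inserts side by side along its y; fixed; 206 mm along its x, 190 mm along its y, rim 16 mm high (8 mm lower than the inserts' tops). Origin under its middle. Which insert is on the left varies. Behind and left of it stands a tall fixed black computer tower (x from 0.565, y 0.165 to 0.325, 0.38 m high): keep the hand clear of it.
- long_nest (a point): Centre of the long nest's floor, 12 mm above the worktop, z up: flat pocket with yellow floor, 176 mm along its x, 72 mm along its y, 12 mm deep (3 mm to spare each side round the slide box, whose 170 mm side, own y, goes along the nest's x). Alone in the middle of a light grey fixed insert, 194 x 90 mm, top 24 mm above the worktop.
- short_nest (a point): Centre of the short nest's floor, 12 mm above the worktop, z up: flat pocket with yellow floor, 58 mm along its x, 68 mm along its y, 12 mm deep (3 mm to spare each side round the timer, whose 62 mm width, own y, goes along the nest's y, either way round). At the robot's end of the second insert, of equal size; a red petri dish, fixed, fills the round nest at its far end.
- brown_jar: Bystander: brown sample jar with white cap, 50 mm wide, 85 mm tall, loose; origin under its middle.
- dropper: Bystander: small brown bottle with black cap, 26 mm wide, 62 mm tall, loose; origin under its middle.
- beaker: Bystander: empty plastic beaker, 57 mm wide, 70 mm tall, loose; origin under its middle.

How it is judged:
By the outcome, as a careful person would: the job done as asked, in the order asked, and still so for the second after the job is handed in, with the robot touching nothing.
It also fails if it takes over 58 s, if anything falls off the work surface, if the arm or the gripper's body presses on something with over 40 N, if the wrist force passes 120 N, or if a joint passes its speed limit or range.

## Working session

There is one attempt and no reset: what is moved stays moved. The work goes in short steps, Python scripts to look and compute and a tool call to move; the robot and the scene stay as the last step left them, time stands still between calls to the robot, and variables do not carry over. Pictures are saved under pics/ and viewed, at most 10 in all, crops included, and the job is handed in when it is done.

Besides the shell and the picture viewer there is one more tool, called after "Call:" as name([rows], argument=value, ...), one row to a line, values as JSON. drive_tool: Moves the arm, as the interface text tells. Its arguments: {"type":"object","properties":{"motion":{"type":"array","items":{"type":"array"}},"force":{"type":"number"}},"required":["motion"]}

```bash
mkdir -p pics; python3 - <<'E'
from bench import ctrl
import cv2,numpy as np
for n in("scene","top"):
    im=ctrl.get_image(n); cv2.imwrite(f"pics/{n}0.png",im[:,:,::-1])
    c=ctrl.calibration(n); print(n,{k:np.round(v,4).tolist() if not isinstance(v,str) else v for k,v in c.items()})
print(ctrl.get_state())
E
```

```text
scene {'K': [[410.7406, 0.0, 250.8784], [0.0, 410.7406, 194.9319], [0.0, 0.0, 1.0]], 'origin': [-0.0514, 0.8263, 0.8049], 'attitude': [0.3878, -1.0929, -2.2305]}
top {'K': [[392.3954, 0.0, 254.516], [0.0, 392.3954, 193.0677], [0.0, 0.0, 1.0]], 'origin': [0.4546, 0.0968, 1.4026], 'attitude': [0.0499, -0.0733, -1.5819]}
{'time': 0.1, 'joint_positions': array([ 1.21510268,  0.3217505 , -0.07009673,  1.4515639 ,  0.02259996,
        1.37080909, -0.05687782]), 'qd': array([-1.09885674e-03, -1.85452807e-03,  6.80145398e-05, -4.01230513e-03,
       -5.21140919e-05,  2.48290146e-03,  3.31445431e-04]), 'joint_torque': array([-1.82770223e-04, -4.92570913e+01, -4.05706996e-01, -3.13397777e+01,
       -6.40874309e-02,  3.95373150e-02,  9.62966078e-05]), 'position': array([ 0.23475357, -0.60571618,  0.29126435]), 'tool_rot': array([-3.08636087e+00, -5.77349968e-01,  6.42411334e-04]), 'ft_force': array([-0.09692811, -0.44781943,  0.01318615]), 'torque': array([0.03686823, 0.05873392, 0.00984382]), 'grip_force': 0.0, 'grip_width': 1.001132920636748}
```

View pics/scene0.png

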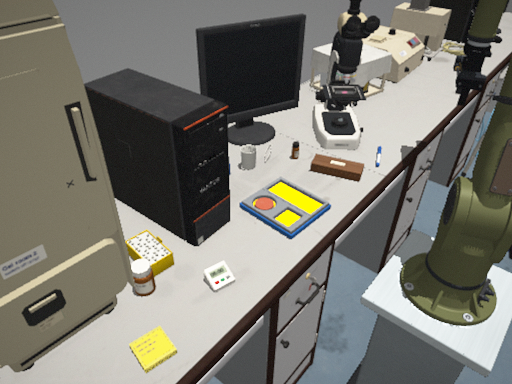

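View pics/top0.png

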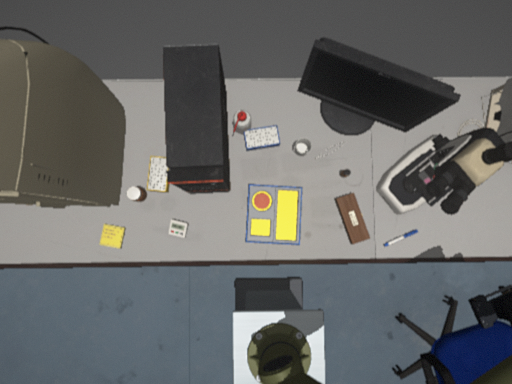

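The scene view shows the timer at about (218,276), the tray at (285,207) and the slide box at (337,167). In the top view the box is at (352,218), the timer at (178,228), and the tray at (274,214), with its long nest on the right and its short nest at the lower left. I'll measure these with colour masks.

```bash
cat > h.py <<'E'
import cv2,numpy as np
from scipy.spatial.transform import Rotation as R
from bench import ctrl
def ray(n,uv,z):
    c=ctrl.calibration(n);K=np.array(c["K"]);o=np.array(c["origin"])
    A=np.array(c["attitude"]);A=A if A.shape==(3,3) else R.from_rotvec(A).as_matrix()
    uv=np.atleast_2d(uv).astype(float)
    d=np.c_[(uv[:,0]-K[0,2])/K[0,0],-(uv[:,1]-K[1,2])/K[1,1],-np.ones(len(uv))]@A.T
    return o+d*((z-o[2])/d[:,2])[:,None]
def blobs(n,im,mask,roi,z,amin=60):
    """filled blobs -> world centre, long-axis angle, dims at plane z"""
    x0,y0,x1,y1=roi;m=np.zeros(mask.shape,np.uint8);m[y0:y1,x0:x1]=mask[y0:y1,x0:x1]
    cs,_=cv2.findContours(m,cv2.RETR_EXTERNAL,cv2.CHAIN_APPROX_NONE)
    for c in cs:
        f=np.zeros_like(m);cv2.drawContours(f,[c],-1,255,-1);v,u=np.nonzero(f)
        if len(u)<amin: continue
        P=ray(n,np.c_[u,v],z)[:,:2];(w,V)=np.linalg.eigh(np.cov(P.T))
        r=cv2.minAreaRect((P*1000).astype(np.float32))
        a=np.degrees(np.arctan2(V[1,1],V[0,1]))
        print(n,"px",u.mean().round(1),v.mean().round(1),"n",len(u),"xy",P.mean(0).round(4),"axis",round(a%180,1),"dims",np.sqrt(12*w).round(4),"rect",np.round(r[2],1),np.round(r[1],0), "rc",np.round(r[0],1))
E
python3 - <<'E'
from h import *
T=cv2.imread("pics/top0.png");S=cv2.imread("pics/scene0.png")
for n,im,rb,rt,ry in(("top",T,(325,185,380,255),(163,213,193,242),(240,180,308,250)),("scene",S,(300,145,375,185),(195,255,245,300),(235,170,335,240))):
    h=cv2.cvtColor(im,cv2.COLOR_BGR2HSV)
    H,s,v=cv2.split(h)
    print("yellow");blobs(n,im,((H>22)&(H<36)&(s>140)).astype(np.uint8),ry,.018)
    print("blue");blobs(n,im,((H>95)&(H<125)&(s>110)).astype(np.uint8),ry,.016 if n=="top" else .008)
    print("red");blobs(n,im,(((H<12)|(H>170))&(s>90)).astype(np.uint8),ry,.024,20)
    print("box");blobs(n,im,cv2.morphologyEx(((H<20)&(s>70)).astype(np.uint8),cv2.MORPH_CLOSE,np.ones((3,3))),rb,.017)
    x0,y0,x1,y1=rt;print("timer gray",im[y0:y1:3,x0:x1:2,1] if n=="top" else "")
for n,im,r in(("top",T,(160,180,380,255)),):
    x0,y0,x1,y1=r
c=np.hstack([cv2.resize(T[205:250,155:205],(400,360),interpolation=0),cv2.resize(T[185:250,330:380][:45],(400,360),interpolation=0)])
cv2.imwrite("pics/crop1.png",c)
E
```

```text
yellow
top px 260.1 227.0 n 291 xy [0.4431 0.0575] axis 84.4 dims [0.0544 0.0662] rect 84.9 [65. 54.] rc [443.3  57.4]
top px 261.6 200.6 n 292 xy [0.536 0.051] axis 101.6 dims [0.0585 0.06  ] rect 44.2 [65. 65.] rc [536.5  51.2]
top px 286.5 214.9 n 952 xy [ 0.4848 -0.0364] axis 176.2 dims [0.0687 0.1729] rect 86.2 [ 69. 173.] rc [485.4 -36.6]
blue
red
top px 261.5 200.5 n 165 xy [0.5362 0.0515] axis 21.9 dims [0.0441 0.0446] rect 89.3 [46. 46.] rc [536.1  51.4]
box
top px 352.1 218.0 n 911 xy [ 0.471  -0.2684] axis 18.7 dims [0.068  0.1675] rect 18.6 [169.  69.] rc [ 471.7 -268.5]
timer gray [[164 164 164 164 164 164 164 163 163 166 165 164 166 165 164]
 [163 162 165 164 165 168 165 165 164 165 164 167 163 164 164]
 [164 164 163 166 180 143 115 142 139 160 164 166 166 165 163]
 [164 164 165 166 210 203 214 213 207 192 160 146 133 162 165]
 [164 164 162 179 187 110 107 143 147 166 192 218 141 155 164]
 [162 160 158 195 210 197 177 158 136 132 165 213 126 166 165]
 [162 160 159 210 124 132 200 185 209 211 206 199 147 162 162]
 [163 163 160 183 199 208 215 203 208 156 209 163 157 163 
[... 158 characters left out ...]
5 n 232 xy [0.4426 0.0618] axis 83.8 dims [0.0509 0.059 ] rect 86.8 [59. 51.] rc [442.9  60.8]
scene px 295.3 197.1 n 671 xy [ 0.4814 -0.0322] axis 176.2 dims [0.0621 0.1684] rect 86.3 [ 63. 168.] rc [484.4 -33.2]
blue
scene px 283.5 220.7 n 434 xy [0.45   0.0706] axis 33.5 dims [0.1372 0.2648] rect 38.5 [276. 150.] rc [445.3  64.4]
red
scene px 329.7 235.9 n 63 xy [0.3052 0.0543] axis 92.0 dims [0.0206 0.0402] rect 0.1 [21. 52.] rc [302.3  50.6]
scene px 263.9 203.3 n 184 xy [0.5313 0.0606] axis 121.7 dims [0.0468 0.0546] rect 37.6 [51. 58.] rc [533.1  60. ]
box
scene px 336.8 167.2 n 887 xy [ 0.4692 -0.2621] axis 16.4 dims [0.1089 0.1703] rect 18.1 [172. 109.] rc [ 472.1 -262.4]
timer gray
```

View pics/crop1.png

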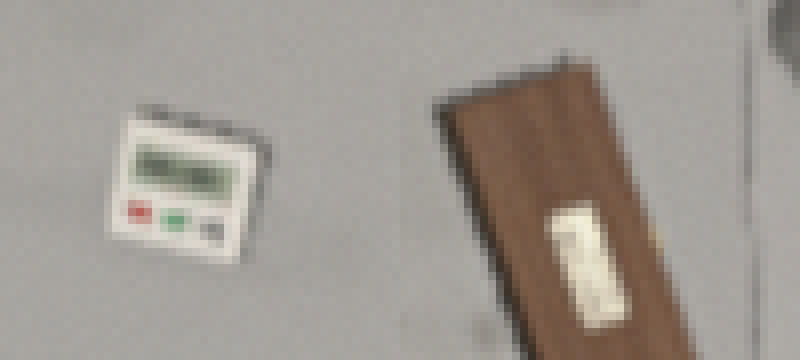

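The crop shows the timer at about px (178,228.8), with its screen side facing +x and a yaw of about -15°. The box is at px (352,218), with its long axis at 18.7°. The tray yaw is about -4°, and both cameras agree on the box-to-nest offset.

```bash
cat >> h.py <<'E'
def go(x,y,z,yaw):
    s=ctrl.get_state();M=R.from_rotvec(s["tool_rot"]).as_matrix();p=np.array(s["position"])
    cy=np.degrees(np.arctan2(M[1,0],M[0,0]))
    print("t",round(s["time"],2),"pos",p.round(4),"yaw",cy.round(2),"tilt",M[:,2].round(3),"F",np.round(s["ft_force"],1),"w",s["grip_width"],"gf",s["grip_force"])
    print("cm shift in tool axes",((np.array([x,y,z])-p)@M*100).round(2),"turn z deg",round(cy-yaw,2))
E
python3 - <<'E'
from h import *
go(.470,-.2665,.16,18.7)
print(ray("top",[[178,228.8]],.027),ray("top",[[178,228.8]],.017))
im=cv2.imread("pics/scene0.png");h=cv2.cvtColor(im,cv2.COLOR_BGR2HSV)
blobs("scene",im,(h[:,:,2]>190).astype(np.uint8),(195,255,245,300),.017)
T=cv2.imread("pics/top0.png");h=cv2.cvtColor(T,cv2.COLOR_BGR2HSV)
blobs("top",T,((h[:,:,2]>182)).astype(np.uint8),(163,213,193,242),.025)
E
```

```text
t 0.1 pos [ 0.2348 -0.6057  0.2913] yaw 21.19 tilt [-0.001  0.002 -1.   ] F [-0.1 -0.4  0. ] w 1.001132920636748 gf 0.0
cm shift in tool axes [ 34.2  -23.1   13.16] turn z deg 2.49
[[0.44062019 0.34375204 0.027     ]] [[0.44051892 0.34554702 0.017     ]]
scene px 219.5 277.0 n 2250 xy [0.4404 0.3515] axis 141.5 dims [0.1235 0.1456] rect 40.7 [129. 143.] rc [444.6 351.8]
top px 177.1 228.4 n 252 xy [0.442  0.3473] axis 60.7 dims [0.0508 0.0603] rect 75.3 [62. 52.] rc [442.7 347.8]
```

Call:
drive_tool([
  [[3.4, -2.3, 0], [0, 0, 2.5], 1],
  [[3.4, -2.3, 0], [0, 0, 0], 1],
  [[3.4, -2.3, 0], [0, 0, 0], 1],
  [[3.4, -2.3, 0], [0, 0, 0], 1],
  [[3.4, -2.3, 0], [0, 0, 0], 1],
  [[3.4, -2.3, 0], [0, 0, 0], 1],
  [[3.4, -2.3, 0], [0, 0, 0], 1],
  [[3.4, -2.3, 3], [0, 0, 0], 1],
  [[3.4, -2.3, 4], [0, 0, 0], 1],
  [[2, -1, 4], [0, 0, 0], 1],
  [[0, 0, 0], [0, 0, 0], 1],
  [[0, 0, 0], [0, 0, 0], 1],
], force=25)

```text
time: 1.6
position: [0.4725, -0.2963, 0.1832]
tool_rot: [3.099, 0.508, 0.0]
ft_force: [0.1, -0.7, 0.8]
grip_width: 1.004
grip_force: 0.0
```

```bash
python3 -c "
from h import *
go(.470,-.2665,.085,18.7)"
```

```text
t 1.6 pos [ 0.4725 -0.2963  0.1832] yaw 18.62 tilt [ 0.    -0.001 -1.   ] F [ 0.1 -0.7  0.8] w 1.0035953250631808 gf 0.0
cm shift in tool axes [ 0.71 -2.92  9.81] turn z deg -0.08
```

Call:
drive_tool([
  [[0.35, -1.45, 0], [0, 0, 0], 1],
  [[0.35, -1.45, 1.8], [0, 0, 0], 1],
  [[0, 0, 2], [0, 0, 0], 1],
  [[0, 0, 2], [0, 0, 0], 1],
  [[0, 0, 2], [0, 0, 0], 1],
  [[0, 0, 1], [0, 0, 0], 1],
  [[0, 0, 1], [0, 0, 0], 1],
  [[0, 0, 0], [0, 0, 0], 1],
  [[0, 0, 0], [0, 0, 0], 1],
])

```text
time: 2.72
position: [0.4704, -0.2655, 0.0848]
tool_rot: [3.099, 0.51, 0.001]
ft_force: [0.2, -0.2, 0.5]
grip_width: 1.003
grip_force: 0.0
```

```bash
python3 - <<'E'
from h import *
go(.470,-.2665,.085,18.7)
for n in("top","scene"): cv2.imwrite(f"pics/{n}1.png",ctrl.get_image(n)[:,:,::-1])
a=cv2.imread("pics/top1.png")[175:265,300:400];b=cv2.imread("pics/scene1.png")[100:190,290:390]
cv2.imwrite("pics/c1.png",np.hstack([cv2.resize(i,(400,360)) for i in(a,b)]))
E
```

```text
t 2.73 pos [ 0.4704 -0.2655  0.0848] yaw 18.68 tilt [ 0.001 -0.001 -1.   ] F [ 0.2 -0.2  0.5] w 1.0027269226768007 gf 0.0
cm shift in tool axes [-0.07  0.08 -0.02] turn z deg -0.02
```

View pics/c1.png

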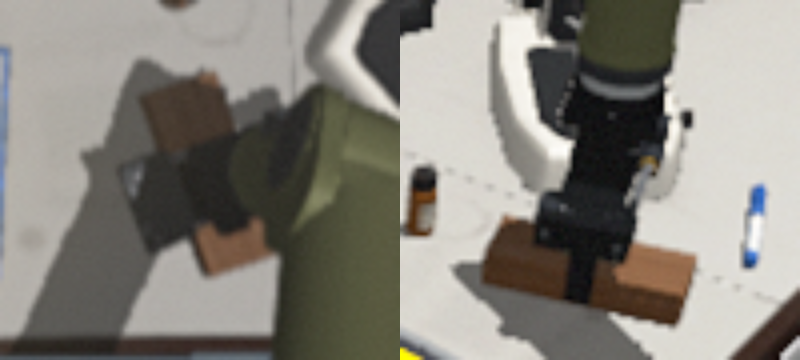

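The fingers straddle the box at mid-length in both views (box at about px (350,218) top, (437,167) scene crop). Closing next.

Call:
drive_tool([
  [[0, 0, 0], [0, 0, 0], 0.5],
  [[0, 0, 0], [0, 0, 0], 0.5],
  [[0, 0, 0], [0, 0, 0], 0.4],
  [[0, 0, 0], [0, 0, 0], 0.3],
  [[0, 0, 0], [0, 0, 0], 0.3],
  [[0, 0, 0], [0, 0, 0], 0.3],
  [[0, 0, 0], [0, 0, 0], 0.3],
  [[0, 0, 0], [0, 0, 0], 0.3],
], force=30)

```text
time: 3.82
position: [0.4702, -0.2655, 0.0843]
tool_rot: [3.099, 0.51, 0.0]
ft_force: [0.9, -1.1, -0.1]
grip_width: 0.755
grip_force: 30.0
```

```bash
python3 - <<'E'
from h import *
# mid-grip position of box from ends visible
go(.470,-.2665,.165,18.7)
E
```

```text
t 3.83 pos [ 0.4702 -0.2655  0.0843] yaw 18.68 tilt [ 0. -0. -1.] F [ 0.9 -1.1 -0.1] w 0.7552167849793331 gf 29.98156115412712
cm shift in tool axes [-0.05  0.09 -8.07] turn z deg -0.02
```

Call:
drive_tool([
  [[0, 0, -1], [0, 0, 0], 0.3],
  [[0, 0, -2], [0, 0, 0], 0.3],
  [[0, 0, -2], [0, 0, 0], 0.3],
  [[0, 0, -2], [0, 0, 0], 0.3],
  [[0, 0, 0], [0, 0, 4], 0.3],
  [[0, 0, 0], [0, 0, 5], 0.3],
  [[0, 0, 0], [0, 0, 5], 0.3],
  [[0, 0, 0], [0, 0, 5], 0.3],
  [[0, 0, 0], [0, 0, 3.7], 0.3],
  [[0, 0, 0], [0, 0, 0], 0.3],
  [[0, 0, 0], [0, 0, 0], 0.3],
])

```text
time: 5.2
position: [0.4699, -0.265, 0.1542]
tool_rot: [-3.139, 0.108, 0.001]
ft_force: [-0.9, 0.6, -3.0]
grip_width: 0.756
grip_force: 30.0
```

```bash
python3 -c "
from h import *
go(.4835,-.0345,.135,-4)"
```

```text
t 5.2 pos [ 0.4699 -0.265   0.1542] yaw -3.93 tilt [-0.001  0.    -1.   ] F [-0.9  0.6 -3. ] w 0.7560776151407749 gf 29.981783777475357
cm shift in tool axes [ -0.22 -23.08   1.93] turn z deg 0.07
```

Call:
drive_tool([
  [[0, -1.5, 0], [0, 0, 0], 0.3],
  [[0, -3, 0], [0, 0, 0], 0.3],
  [[0, -3, 0], [0, 0, 0], 0.3],
  [[0, -3, 0], [0, 0, 0], 0.3],
  [[0, -3, 0], [0, 0, 0], 0.3],
  [[-0.2, -3, 0], [0, 0, 0], 0.3],
  [[0, -3, 0], [0, 0, 0], 0.3],
  [[0, -2.5, 0.5], [0, 0, 0], 0.3],
  [[0, -1.1, 1], [0, 0, 0], 0.3],
  [[0, 0, 1], [0, 0, 0], 0.3],
  [[0, 0, 0.5], [0, 0, 0], 0.3],
  [[0, 0, 0], [0, 0, 0], 0.3],
])

```text
time: 6.7
position: [0.4838, -0.0358, 0.1235]
tool_rot: [3.139, -0.113, -0.002]
ft_force: [-0.8, 0.5, -2.5]
grip_width: 0.754
grip_force: 30.0
```

```bash
python3 - <<'E'
from h import *
go(.4835,-.0345,.0963,-4)
for n in("top","scene"): cv2.imwrite(f"pics/{n}2.png",ctrl.get_image(n)[:,:,::-1])
a=cv2.imread("pics/top2.png")[170:260,230:330];b=cv2.imread("pics/scene2.png")[155:245,235:335]
cv2.imwrite("pics/c2.png",np.hstack([cv2.resize(i,(400,360)) for i in(a,b)]))
E
```

```text
t 6.7 pos [ 0.4838 -0.0358  0.1235] yaw -4.11 tilt [-0.001 -0.    -1.   ] F [-0.8  0.5 -2.5] w 0.7537160525489026 gf 29.98166263103485
cm shift in tool axes [-0.03 -0.13  2.72] turn z deg -0.11
```

View pics/c2.png

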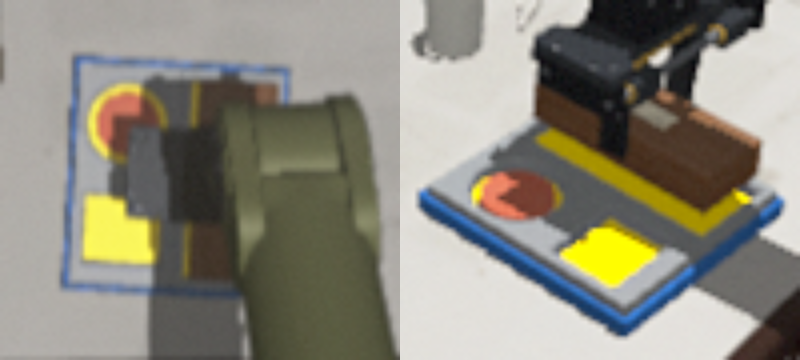

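Both views show the box hovering over the long nest, nicely parallel to it. In the top view its +y edge is near px x≈278 and its far end near row 190. Now I'll check the edges numerically.

```bash
python3 - <<'E'
from h import *
T=cv2.imread("pics/top2.png");T0=cv2.imread("pics/top0.png")
print(T[196,272:284].tolist());print(T[234,270:284].tolist());print("col",T[184:198,290].tolist())
# subpixel edges from top0: nest -> saturated yellow via B channel; insert ~ grey
def sub(p,lo,hi,up=True):  # half crossing
    p=np.array(p,float);t=(lo+hi)/2;i=np.nonzero((p[:-1]-t)*(p[1:]-t)<=0)[0][0];return i+(t-p[i])/(p[i+1]-p[i])
print("nest row",T0[196,272:304,0].tolist(),T0[234,270:304,0].tolist(),"col",T0[184:196,288,0].tolist(),T0[236:248,286,0].tolist())
E
```

```text
[[83, 80, 80], [84, 85, 85], [82, 81, 82], [78, 78, 78], [81, 79, 78], [75, 90, 94], [56, 114, 128], [46, 90, 104], [49, 62, 74], [50, 58, 72], [47, 57, 71], [50, 59, 70]]
[[72, 76, 79], [82, 82, 81], [78, 79, 79], [75, 77, 77], [79, 76, 76], [72, 88, 92], [52, 110, 124], [35, 71, 86], [47, 57, 69], [47, 56, 69], [42, 53, 66], [39, 50, 63], [43, 54, 67], [42, 55, 68]]
col [[158, 165, 168], [150, 152, 151], [156, 129, 115], [161, 123, 105], [149, 139, 134], [131, 132, 131], [80, 84, 88], [50, 58, 70], [46, 59, 69], [50, 60, 72], [50, 59, 70], [45, 61, 65], [56, 71, 74], [61, 79, 80]]
nest row [161, 166, 160, 150, 158, 140, 98, 81, 84, 86, 83, 87, 87, 85, 85, 84, 82, 85, 84, 84, 85, 85, 85, 85, 84, 88, 117, 154, 158, 165, 163, 158] [136, 167, 166, 151, 162, 146, 101, 86, 90, 88, 91, 91, 89, 92, 89, 90, 91, 89, 89, 88, 90, 92, 89, 87, 89, 90, 108, 157, 172, 165, 150, 158, 163, 159] col [152, 152, 165, 174, 164, 143, 106, 83, 81, 84, 83, 86] [91, 90, 86, 89, 123, 155, 150, 148, 167, 164, 162, 160]
```

```bash
python3 - <<'E'
from h import *
a=np.radians(-4);ex=np.array([np.cos(a),np.sin(a)]);ey=np.array([-np.sin(a),np.cos(a)])
f=lambda uv,z:(lambda p:np.round(1000*np.array([p@ex,p@ey]),1))(ray("top",[uv],z)[0,:2])
print("box +y edge",f((279.1,196),.039),f((276.65,234),.039),"far",f((290,189.8),.0732))
print("nest +y",f((277.4,196),.024),f((275.4,234),.024),"-y",f((298.15,196),.012),f((296.4,234),.012))
print("nest far",f((288,189.6),.012),"near",f((286,239.9),.012))
p=ctrl.get_state()["position"][:2];print("tcp",1000*p@ex,1000*p@ey)
E
```

```text
box +y edge [549.5  28.7] [417.4  30.3] far [570.2  -4.8]
nest +y [550.3  33.6] [416.8  33.6] -y [555.5 -41. ] [420.8 -41.3]
nest far [576.2  -3.7] near [398.   -5.7]
tcp 485.64258720144625 -1.6331505858094086
```

Call:
drive_tool([
  [[0.1, -0.07, 0], [0, 0, -0.4], 0.3],
  [[0, 0, 0.5], [0, 0, 0], 0.3],
  [[0, 0, 0.5], [0, 0, 0], 0.3],
  [[0, 0, 0.4], [0, 0, 0], 0.3],
  [[0, 0, 0.3], [0, 0, 0], 0.3],
  [[0, 0, 0.3], [0, 0, 0], 0.3],
  [[0, 0, 0], [0, 0, 0], 0.3],
  [[0, 0, 0], [0, 0, 0], 0.3],
])

```text
time: 7.8
position: [0.4854, -0.0341, 0.1043]
tool_rot: [3.14, -0.099, 0.0]
ft_force: [0.1, -0.1, -2.7]
grip_width: 0.752
grip_force: 30.0
```

Call:
drive_tool([
  [[0, 0.07, 0.2], [0, 0, 0.2], 0.3],
  [[0, 0, 0.2], [0, 0, 0], 0.3],
  [[0, 0, 0.2], [0, 0, 0], 0.3],
  [[0, 0, 0.1], [0, 0, 0], 0.3],
  [[0, 0, 0.1], [0, 0, 0], 0.3],
  [[0, 0, 0], [0, 0, 0], 0.3],
])

```text
time: 8.55
position: [0.4853, -0.0348, 0.0963]
tool_rot: [3.14, -0.104, -0.0]
ft_force: [-0.6, 1.4, -1.0]
grip_width: 0.752
grip_force: 30.0
```

Call:
drive_tool([
  [[0, 0, 0.05], [0, 0, 0], 0.5],
  [[0, 0, 0], [0, 0, 0], 0.6],
  [[0, 0, 0], [0, 0, 0], 0.75],
  [[0, 0, 0], [0, 0, 0], 0.75],
  [[0, 0, -0.5], [0, 0, 0], 0.75],
  [[0, 0, -1.5], [0, 0, 0], 0.75],
  [[0, 0, -3], [0, 0, 0], 0.75],
  [[0, 0, -3], [0, 0, 0], 1],
  [[0, 0, -2], [0, 0, 0], 1],
  [[0, 0, 0], [0, 0, 0], 1],
])

```text
time: 9.8
position: [0.4866, -0.0348, 0.1982]
tool_rot: [3.139, -0.104, 0.008]
ft_force: [-0.6, -0.3, -0.2]
grip_width: 0.995
grip_force: 0.0
```

```bash
python3 -c "
from h import *
go(.4415,.3475,.19,-14.9)"
```

```text
t 9.8 pos [ 0.4866 -0.0348  0.1982] yaw -3.81 tilt [ 0.005 -0.001 -1.   ] F [-0.6 -0.3 -0.2] w 0.9952942531264642 gf 0.0
cm shift in tool axes [ -7.04 -37.85   0.76] turn z deg 11.09
```

Call:
drive_tool([
  [[-0.6, -2, 0], [0, 0, 0], 1],
  [[-0.8, -4, 0], [0, 0, 0], 1],
  [[-0.8, -4.5, 0], [0, 0, 0], 1],
  [[-0.8, -4.5, 0], [0, 0, 0], 1],
  [[-0.8, -4.5, 0], [0, 0, 0], 1],
  [[-0.8, -4.5, 0], [0, 0, 0], 1],
  [[-0.8, -4.5, 0], [0, 0, 0], 1],
  [[-0.8, -4.5, 0], [0, 0, 0], 1],
  [[-0.8, -4.5, 0], [0, 0, 5], 1],
  [[0, -0.4, 0], [0, 0, 6], 1],
  [[0, 0, 0], [0, 0, 0], 1],
  [[0, 0, 0], [0, 0, 0], 1],
])

```text
time: 11.3
position: [0.441, 0.3471, 0.1952]
tool_rot: [3.114, -0.406, -0.001]
ft_force: [-0.7, 0.1, 0.3]
grip_width: 0.995
grip_force: 0.0
```

```bash
python3 - <<'E'
from h import *
go(.441,.348,.084,-14.9)
for n in("top","scene"): cv2.imwrite(f"pics/{n}3.png",ctrl.get_image(n)[:,:,::-1])
a=cv2.imread("pics/top3.png")[170:260,230:330];b=cv2.imread("pics/scene3.png")[185:305,165:325]
cv2.imwrite("pics/c3.png",np.hstack([cv2.resize(a,(400,360)),cv2.resize(b,(400,360))]))
E
```

```text
t 11.3 pos [0.441  0.3471 0.1952] yaw -14.87 tilt [-0.001 -0.001 -1.   ] F [-0.7  0.1  0.3] w 0.9949100052754043 gf 0.0
cm shift in tool axes [-0.02 -0.1  11.12] turn z deg 0.03
```

View pics/c3.png

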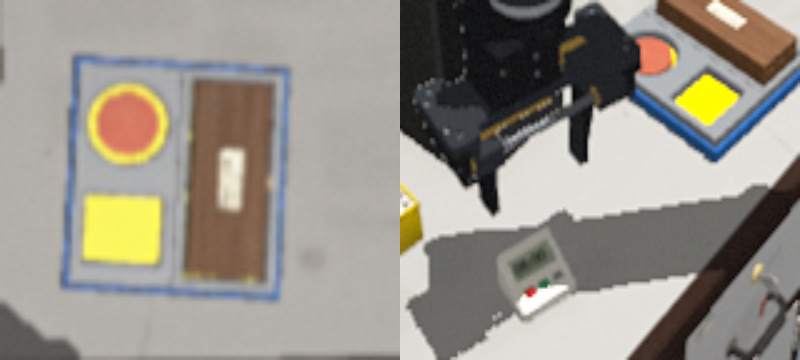

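The box sits in the long nest, inside its outline, and the timer stands clear below the open fingers.

Call:
drive_tool([
  [[0, -0.1, 2], [0, 0, 0], 1],
  [[0, 0, 3], [0, 0, 0], 1],
  [[0, 0, 2.5], [0, 0, 0], 1],
  [[0, 0, 2], [0, 0, 0], 1],
  [[0, 0, 1], [0, 0, 0], 1],
  [[0, 0, 0.5], [0, 0, 0], 1],
  [[0, 0, 0], [0, 0, 0], 1],
], force=12)

```text
time: 12.28
position: [0.4414, 0.349, 0.086]
tool_rot: [-3.115, 0.405, -0.0]
ft_force: [-0.4, -0.1, 0.2]
grip_width: 1.003
grip_force: 0.0
```

Call:
drive_tool([
  [[0, 0, 0], [0, 0, 0], 0.6],
  [[0, 0, 0], [0, 0, 0], 0.5],
  [[0, 0, 0], [0, 0, 0], 0.4],
  [[0, 0, 0], [0, 0, 0], 0.3],
  [[0, 0, 0], [0, 0, 0], 0.2],
  [[0, 0, 0], [0, 0, 0], 0.2],
  [[0, 0, 0], [0, 0, 0], 0.2],
  [[0, 0, 0], [0, 0, 0], 0.2],
])

```text
time: 13.28
position: [0.4413, 0.349, 0.0859]
tool_rot: [-3.115, 0.405, -0.0]
ft_force: [0.7, 0.3, 2.0]
grip_width: 0.709
grip_force: 12.0
```

```bash
python3 - <<'E'
from h import *
go(.441,.348,.085,-14.9)
for n in("top","scene"): cv2.imwrite(f"pics/{n}4.png",ctrl.get_image(n)[:,:,::-1])
a=cv2.imread("pics/top4.png")[200:260,145:215];b=cv2.imread("pics/scene4.png")[215:305,165:265]
cv2.imwrite("pics/c4.png",np.hstack([cv2.resize(a,(400,360)),cv2.resize(b,(400,360))]))
E
```

```text
t 13.28 pos [0.4413 0.349  0.0859] yaw -14.81 tilt [ 0. -0. -1.] F [0.7 0.3 2. ] w 0.7085535447506651 gf 12.002857807092369
cm shift in tool axes [-0.01  0.1   0.09] turn z deg 0.09
```

View pics/c4.png

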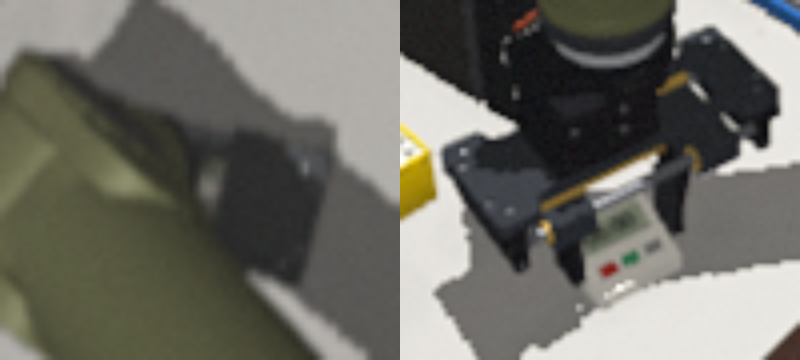

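Call:
drive_tool([
  [[0, 0, -1], [0, 0, 0], 0.2],
  [[0, 0, -2], [0, 0, 0], 0.2],
  [[0, 0, -3], [0, 0, 0], 0.2],
  [[0, 0, 0], [0, 0, -3], 0.2],
  [[0, 0, 0], [0, 0, -5], 0.2],
  [[0, 0, 0], [0, 0, -2.8], 0.2],
  [[0, 0, 0], [0, 0, 0], 0.2],
])

```text
time: 14.25
position: [0.4414, 0.3492, 0.1469]
tool_rot: [-3.139, 0.111, -0.002]
ft_force: [0.8, -0.4, -0.1]
grip_width: 0.708
grip_force: 12.0
```

```bash
python3 -c "
from h import *
go(.4433,.0595,.125,-4)"
```

```text
t 14.25 pos [0.4414 0.3492 0.1469] yaw -4.04 tilt [ 0.001  0.001 -1.   ] F [ 0.8 -0.4 -0.1] w 0.7083073531644799 gf 11.99861019384116
cm shift in tool axes [ 2.22 28.89  2.17] turn z deg -0.04
```

Call:
drive_tool([
  [[0.2, 1.5, 0], [0, 0, 0], 0.2],
  [[0.3, 3, 0], [0, 0, 0], 0.2],
  [[0.3, 4, 0], [0, 0, 0], 0.2],
  [[0.3, 4, 0], [0, 0, 0], 0.2],
  [[0.3, 4, 0], [0, 0, 0], 0.2],
  [[0.3, 4, 0], [0, 0, 0], 0.2],
  [[0.3, 4, 0], [0, 0, 0], 0.2],
  [[0.2, 3, 0], [0, 0, 0], 0.2],
  [[0, 1.4, 1], [0, 0, 0], 0.2],
  [[0, 0, 1.2], [0, 0, 0], 0.2],
  [[0, 0, 0], [0, 0, 0], 0.2],
  [[0, 0, 0], [0, 0, 0], 0.2],
])

```text
time: 15.75
position: [0.4429, 0.0604, 0.1235]
tool_rot: [-3.139, 0.107, 0.001]
ft_force: [0.9, 0.6, -0.4]
grip_width: 0.706
grip_force: 12.0
```

```bash
python3 - <<'E'
from h import *
go(.4433,.0595,.0979,-4)
for n in("top","scene"): cv2.imwrite(f"pics/{n}5.png",ctrl.get_image(n)[:,:,::-1])
a=cv2.imread("pics/top5.png")[195:255,225:295];b=cv2.imread("pics/scene5.png")[165:255,235:335]
cv2.imwrite("pics/c5.png",np.hstack([cv2.resize(a,(400,360)),cv2.resize(b,(400,360))]))
E
```

```text
t 15.75 pos [0.4429 0.0604 0.1235] yaw -3.89 tilt [-0.  0. -1.] F [ 0.9  0.6 -0.4] w 0.7059663756121171 gf 11.999059924855828
cm shift in tool axes [0.05 0.09 2.56] turn z deg 0.11
```

View pics/c5.png

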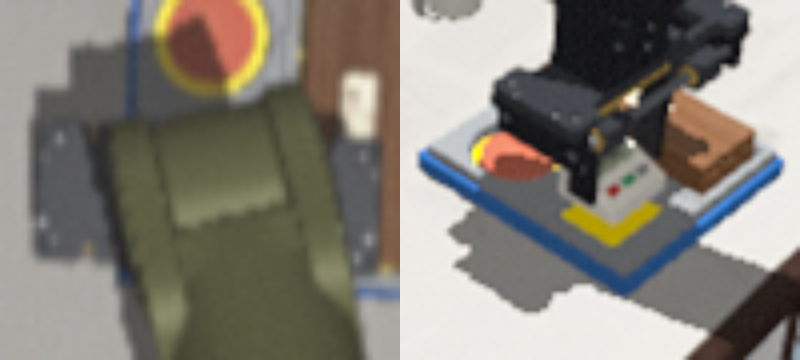

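```bash
python3 - <<'E'
from h import *
a=np.radians(-4);ex=np.array([np.cos(a),np.sin(a)]);ey=np.array([-np.sin(a),np.cos(a)])
f=lambda uv,z:(lambda p:np.round(1000*np.array([p@ex,p@ey]),1))(ray("scene",[uv],z)[0,:2])
p=np.array(ctrl.get_state()["position"][:2]);print("tcp",1000*p@ex,1000*p@ey)
S=cv2.imread("pics/scene5.png")
h=cv2.cvtColor(S,cv2.COLOR_BGR2HSV);H,s,v=cv2.split(h)
y=((H>20)&(H<36)&(s>120)).astype(np.uint8); y[:, :274]=0;y[:,302:]=0;y[:212]=0;y[235:]=0
for name,tr in(("top of yellow (timer bottom)",0),("bottom of yellow (nest)",1)):
    us=np.arange(277,300);vs=[(lambda k:(k.max()+.5 if tr else k.min()-.5) if len(k) else np.nan)(np.nonzero(y[:,u])[0]) for u in us]
    z=.024 if tr else .0376
    print(name);[print(u,v,f((u,v),z)) for u,v in zip(us,vs) if v==v]
E
```

```text
tcp 437.86010641100034 90.81232507423566
top of yellow (timer bottom)
277 216.5 [447.6 128.1]
278 215.5 [448.4 122.9]
279 215.5 [446.4 120.9]
280 216.5 [441.5 122.2]
281 216.5 [439.4 120.2]
282 217.5 [434.6 121.5]
283 218.5 [429.7 122.7]
284 218.5 [427.7 120.8]
285 219.5 [422.9 122. ]
286 219.5 [420.9 120.1]
287 220.5 [416.2 121.4]
288 220.5 [414.1 119.4]
289 220.5 [412.1 117.4]
290 219.5 [412.8 112.1]
291 218.5 [413.6 106.8]
292 217.5 [414.3 101.5]
293 217.5 [412.3  99.5]
294 216.5 [413.   94.2]
295 215.5 [413.7  88.8]
296 215.5 [411.7  86.8]
297 215.5 [409.6  84.8]
298 215.5 [407.6  82.8]
299 215.5 [405.5  80.8]
bottom of yellow (nest)
277 220.5 [445.9 129.1]
278 220.5 [443.9 127. ]
279 221.5 [439.  128.3]
280 221.5 [437.  126.3]
281 222.5 [432.1 127.5]
282 223.5 [427.3 128.8]
283 223.5 [425.3 126.8]
284 224.5 [420.5 128. ]
285 224.5 [418.5 126. ]
286 225.5 [413.8 127.3]
287 226.5 [409.  128.5]
288 226.5 [407.  126.5]
289 225.5 [407.7 121.3]
290 224.5 [408.4 116.1]
291 224.5 [406.4 114.1]
292 223.5 [407.  108.9]
293 222.5 [407.7 103.6]
294 221.5 [408.4  98.2]
295 221.5 [406.3  96.2]
296 220.5 [407.   90.9]
297 219.5 [407.7  85.5]
298 218.5 [408.4  80. ]
299 217.5 [409.1  74.6]
```

The scene crop shows the timer over the short nest, with a yellow margin on both near sides (corner at about px (288,226)). I'll shift slightly and lower it.

Call:
drive_tool([
  [[-0.08, -0.07, 0], [0, 0, 0.1], 0.2],
  [[0, 0, 0.4], [0, 0, 0], 0.2],
  [[0, 0, 0.4], [0, 0, 0], 0.2],
  [[0, 0, 0.3], [0, 0, 0], 0.2],
  [[0, 0, 0.3], [0, 0, 0], 0.2],
  [[0, 0, 0.2], [0, 0, 0], 0.2],
  [[0, 0, 0.2], [0, 0, 0], 0.2],
  [[0, 0, 0], [0, 0, 0], 0.2],
  [[0, 0, 0], [0, 0, 0], 0.2],
])

```text
time: 16.98
position: [0.4422, 0.0599, 0.1058]
tool_rot: [3.14, -0.113, 0.0]
ft_force: [-0.4, -0.3, 0.6]
grip_width: 0.714
grip_force: 12.0
```

Call:
drive_tool([
  [[0, 0, 0.2], [0, 0, 0], 0.2],
  [[0, 0, 0.2], [0, 0, 0], 0.2],
  [[0, 0, 0.2], [0, 0, 0], 0.2],
  [[0, 0, 0.1], [0, 0, 0], 0.2],
  [[0, 0, 0.1], [0, 0, 0], 0.2],
  [[0, 0, 0], [0, 0, 0], 0.2],
])

```text
time: 17.73
position: [0.4422, 0.0599, 0.0979]
tool_rot: [3.139, -0.113, 0.0]
ft_force: [-0.8, -1.5, 1.7]
grip_width: 0.709
grip_force: 12.0
```

Call:
drive_tool([
  [[0, 0, 0], [0, 0, 0], 0.45],
  [[0, 0, 0], [0, 0, 0], 0.55],
  [[0, 0, 0], [0, 0, 0], 0.6],
  [[0, 0, 0], [0, 0, 0], 0.6],
  [[0, 0, -0.5], [0, 0, 0], 0.6],
  [[0, 0, -1.5], [0, 0, 0], 0.6],
  [[0, 0, -3], [0, 0, 0], 0.6],
  [[0, 0, -4], [0, 0, 0], 0.6],
  [[0, 0, -4], [0, 0, 0], 0.6],
  [[0, 0, 0], [0, 0, 0], 0.6],
])

```text
time: 18.98
position: [0.4444, 0.0603, 0.2323]
tool_rot: [-3.139, 0.113, -0.013]
ft_force: [0.3, -1.0, -0.4]
grip_width: 0.802
grip_force: 0.0
```

Call:
drive_tool([
  [[0, 2, 0], [0, 0, 0], 0.6],
  [[0, 4, 0], [0, 0, 0], 0.6],
  [[0, 5, 0], [0, 0, 0], 0.6],
  [[0, 5, 0], [0, 0, 0], 0.6],
  [[0, 5, 0], [0, 0, 0], 0.6],
  [[0, 4, 0], [0, 0, 0], 0.6],
  [[0, 2, 0], [0, 0, 0], 0.6],
  [[0, 0, 0], [0, 0, 0], 0.6],
])

```text
time: 19.98
position: [0.4221, -0.2106, 0.2275]
tool_rot: [-3.139, 0.118, 0.001]
ft_force: [-0.2, 1.0, 0.4]
grip_width: 0.801
grip_force: 0.0
```

```bash
python3 - <<'E'
from h import *
for n in("top","scene"): cv2.imwrite(f"pics/{n}6.png",ctrl.get_image(n)[:,:,::-1])
a=cv2.imread("pics/top6.png")[170:260,230:330];b=cv2.imread("pics/scene6.png")[155:245,235:335]
cv2.imwrite("pics/c6.png",np.hstack([cv2.resize(a,(400,360)),cv2.resize(b,(400,360))]))
E
```

```text
(no output)
```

View pics/c6.png

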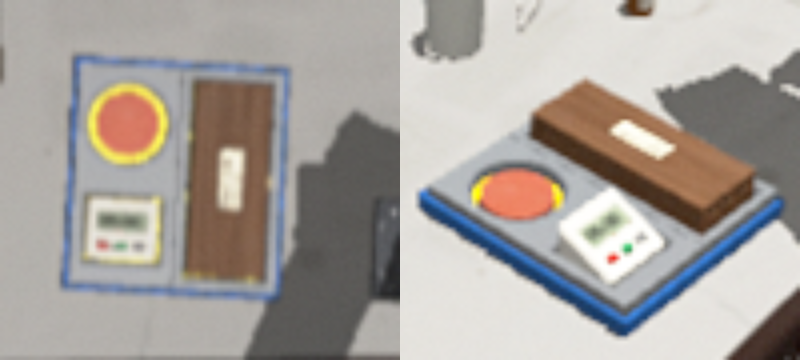

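Both are seated flat in their nests with yellow slivers showing all round, the bystanders haven't moved, and the hand is clear.

```bash
python3 -c "
from bench import ctrl
print(ctrl.close_job())"
```

```text
the job is handed in; nothing more can be done
None
```

The slide box is in the long nest and the timer is in the short nest, both flat, right way up and released, box first; the job was handed in at about 20 s with the jar, bottle and beaker left where they stood.

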